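# Turn the fuse-shelf carousel to bring the plug adaptor to the front

## Robot

A 6-joint arm with a two-finger parallel gripper is mounted at the origin on the work surface. World frame = base frame: x ahead of the robot, y to its left, z up, the work surface at z = 0. Lengths are in m, angles in degrees, forces in N, time in s.
With the tool pointing down it reaches from about 0.3 to 0.75 m from the base axis. Payload 8.5 kg.
Tool frame: the origin (TCP) lies at the very end of the fingers, on their centre line; the grasp point (between the pads) lies 19 mm behind it; z points along the fingers, y is the line along which they close (so a half turn about z gives the same grasp; the last joint's range is limited). The gripper opens to 85 mm and grips with 20 to 120 N. Pads are 22 mm wide; open, the fingers measure 114 mm over their backs; the gripper's body (76 mm by 85 mm) begins 54 mm behind the grasp point. The pads swing forward as they close: fully open they stand 13 mm farther back than shut.
Start: joints at [-86.878, 21.807, 74.336, -0, 83.858, -12.336], TCP at [0.147, -0.53, 0.231] pointing down, gripper open.
Joint ranges: [-178.18, 178.18], [-50.72, 133.34], [12.68, 142.11], [-81.47, 261.47], [9.98, 163.14], [-165.26, 165.26]. Speed limits (degrees/s): [136.94, 136.94, 180, 180, 180, 180].

## Interface

Orientations are given as a 3x3 rotation matrix whose columns are the frame's x, y, z axes.
In Python, from rig import observe, cams, ticket gives the robot as it stands.
- The arm moves only by the tool move_arm, never from a script. Its arguments are lists of equal length, an entry for each row: "jaw": the finger opening in cm, from 0 to 8.54; "dp": the shift along the tool's x, y, z in cm, a list of three; "turn": the turn, a rotation vector about the tool's x, y, z in rad, a list of three. In form: {"jaw": [jaw, ...], "dp": [[tx, ty, tz], ...], "turn": [[wx, wy, wz], ...]}. A call has 1 to 12 rows; each row shifts and turns the commanded pose from where the row before left it, along the tool's axes as they then stand; what a row does not reach is not made up. A row lasts 1/12 s, in which the tool goes at most 41.7 mm and 7.16 degrees, less where a joint would pass 70% of its speed; a pose out of reach is approached as far as the arm can. A call is refused whole if a number of a shift passes 4.17 or a number of a turn 0.125, either way. A call with a gripper value outside its range is refused whole. The fingers move at their own pace and stop on an object; "force" is the grip in N (left out, the last holds). Time passes only in rows, so rows that do not move let the fingers close. It gives the time, the measured TCP pose, the force, the opening and the grip force at its end, in the units of the state.
- observe(): the state, without advancing time (a new reading comes with each control period).
- cams.get_image(name): name is "side" or "top"; returns (picture, depth): 420x560x3 uint8, red, green, blue; 420x560 float32, m along the optical axis (not along the pixel's ray), 0 where there is no reading.
- cams.calibration(name): a dict with "vertical_fov" (degrees; the focal length in pixels is half the picture's height over the tangent of half this angle, whatever the lens; pixels are square), "cx", "cy" (the principal point, pixels), "k1" (the pictures are not rectified: a ray, as slopes to the right and down, at radius r is drawn at 1 + k1 r^2 times it, then the intrinsics apply), "view" (4x4, takes a point from world to camera coordinates). Camera axes: x right, y up, looking along -z (the intrinsics and any distortion apply to the point x, -y, -z); pixel columns grow to the right and rows downward; lengths in m; the calibration is good to about 2 mm. A picture is of the moment at which its call begins. calibration takes no time and is no camera call.
- ticket.close_job(): hands the job in; it is judged then, once.
Trained networks look in the newest picture that a camera, given by its name, has taken for a name from the list of things; names that differ only in an ending like _2 or _b are one class to them, and where a whole thing is asked for, a point or a joint stands for the part that bears it (a point fixed in the world has none). Each returns a list of dicts, best first, with "p" (0 to 1); they miss things now and then, are a little off and sometimes report something else, mostly with a low value. They report only what shows in the picture. A call takes as long as a camera call. They do not tell look-alikes from the thing itself.
- cams.spot_in(camera, query): "box" ([centre column, centre row, width, height] as shares, 0 to 1, of the picture: columns of its width, rows of its height, round what is visible of it).
- cams.outline_of(camera, query): "mask" (420x560 bool, what is visible of it) and "box" ([centre column, centre row, width, height] as shares, 0 to 1, of the picture: columns of its width, rows of its height, round what is visible of it).
- cams.mark_of(camera, query): "location" ([column, row] as shares, 0 to 1, of the picture: columns of its width, rows of its height: a listed point, or the origin of a listed thing).
The state is a dict: "time_s": time; "q": joint angles; "qvel": joint speeds; "joint_efforts": joint torques, N m; "position": TCP position; "tool_rot": TCP orientation; "ft_force": force on the tool from outside, world axes, zero at the start; "wrist_torque": the same for the moment, N m; "grip_width": finger opening in m; "gripper_force": force on a finger pad.
Only numpy, scipy, OpenCV 4.12 (cv2) and the standard library are available. Lean on these libraries where they do the work, as an engineer would, in place of code of your own. Each camera call takes 0.05 s, during which the arm holds its last target. There are 200 camera calls.

## Task

On the shelf under the fuse box, turn the round white turntable (the upright metal pegs on its rim are there to push) until the black plug adaptor (the square block with three metal pins) stands right at the stand's pointer. Do not touch the adaptor or the tape roll: they ride round on the turntable and must stay standing on it. Then let go and leave the turntable at rest.

Things in the scene. Friction and masses are not known exactly. Their poses are not given: they have to be found in the camera images.
- stand: Fixed grey foot of the carousel, 210 mm across, with a flat metal tongue out from under the turntable ending in an upright metal pointer (30 mm square set cornerwise, 28 mm high), its centre 180 mm from the axis. The pointer marks the front, roughly on the robot's side. Origin on the turning axis at shelf level; its own -x axis points to the pointer, z up.
- turntable: White disc, 280 mm across, 14 mm thick, turning either way on the stand (0.6 N at the rim), stays where left. Origin on the axis at its underside; upper face 30 mm above the shelf. 4 upright pegs, 16 mm thick, 36 mm high, 126 mm from the axis at 45, 135, 225, 315 degrees from its x axis. Fixed pot (58 wide, 45 high) 66 mm along its +x, carton at -x, adaptor and tape at +y and -y or swapped.
- adaptor: Black plug adaptor, loose on the turntable: a block 50 x 50 x 36 mm lying with its three brass pins upward (tops 56 mm above its underside), about 66 mm from the turning axis. Origin at the centre of its underside, z up along the pins. 65 to 130 g.
- tape: Roll of black tape lying flat, loose on the turntable: a ring 62 mm outside, 38 mm inside, 19 mm high, about 66 mm from the turning axis, opposite the adaptor. Origin at the centre of its underside, z up.
There are look-alikes about, which are no part of the job. Of the things shaped like the tape, the black one is meant. There is more than one size of the adaptor; the job needs the larger.

How it is judged (in metres and radians):
At the end, for the whole second after the job is handed in: The adaptor stands upright on the turntable, its centre within 15 mm either side of the line from the axis to the pointer and 45 to 90 mm from the axis on the pointer side. The tape roll lies flat on the turntable within 90 mm of the axis. Turntable and adaptor are at rest (y of adaptor in the frame of stand between -0.015 and 0.015 m and x of adaptor in the frame of stand between -0.09 and -0.045 m and z of adaptor in the frame of stand between 0.024 and 0.036 m and angle between each of adaptor, tape's own z axis and vertical below 0.15 rad and linear speed of adaptor below 0.02 m/s and horizontal distance between tape and turntable below 0.09 m and z of tape in the frame of stand between 0.024 and 0.036 m and angular speed of turntable below 0.05 rad/s); the robot touches nothing.
It fails at once if the robot touches the plug adaptor (over 0.5 N) (contact force between any of the fingers, the arm and adaptor above 0.5 N).
It fails at once if the robot touches the tape roll (over 0.5 N) (contact force between any of the fingers, the arm and tape above 0.5 N).
It also fails if it takes over 32 s, if anything falls off the work surface, if the arm or the gripper's body presses on something with over 40 N, if the wrist force passes 120 N, or if a joint passes its speed limit or range.

## Working session

There is one attempt and no reset: what is moved stays moved. The work goes in short steps, Python scripts to look and compute and a tool call to move; the robot and the scene stay as the last step left them, time stands still between calls to the robot, and variables do not carry over. Pictures are saved under pics/ and viewed, at most 10 in all, crops included, and the job is handed in when it is done.

Besides the shell and the picture viewer there is one more tool, called after "Call:" as name(argument=value, ...), one argument or row to a line, values as JSON. move_arm: Moves the arm, as the interface text tells. Its arguments: {"type":"object","properties":{"jaw":{"type":"array","items":{"type":"number"}},"dp":{"type":"array","items":{"type":"array","items":{"type":"number"}}},"turn":{"type":"array","items":{"type":"array","items":{"type":"number"}}},"force":{"type":"number"}},"required":["jaw","dp","turn"]}

```bash
mkdir -p pics; cat > h.py <<'E'
import numpy as np,cv2
from rig import observe,cams,ticket
def px2w(name,depth,u,v,z=None):
    c=cams.calibration(name);f=210/np.tan(np.radians(c['vertical_fov'])/2)
    u=np.asarray(u,float);v=np.asarray(v,float)
    xd=(u-c['cx'])/f;yd=(v-c['cy'])/f;x,y=xd.copy(),yd.copy()
    for _ in range(20):
        s=1+c['k1']*(x*x+y*y);x=xd/s;y=yd/s
    d=np.stack([x,-y,-np.ones_like(x)],-1)
    M=np.linalg.inv(np.array(c['view']))
    if z is None:
        p=d*depth[...,None];return p@M[:3,:3].T+M[:3,3]
    w=d@M[:3,:3].T;return M[:3,3]+w*((z-M[2,3])/w[...,2])[...,None]
E
python3 - <<'E'
from h import *
for n in('top','side'):
    p,d=cams.get_image(n);cv2.imwrite(f'pics/{n}0.png',p[...,::-1]);np.savez(f'{n}0.npz',p=p,d=d)
    for q in('stand','turntable','adaptor','tape'):
        for r in cams.mark_of(n,q)[:3]: print(n,q,round(r['p'],2),np.round(np.array(r['location'])*[560,420]))
s=observe();print(s['position'],s['tool_rot'],s['time_s'])
E
```

```text
top turntable 0.79 [336. 154.]
top adaptor 0.97 [195. 161.]
top adaptor 0.82 [300. 160.]
top tape 0.9 [365. 142.]
top tape 0.87 [383. 292.]
side turntable 0.78 [257. 160.]
side adaptor 0.82 [245. 177.]
side adaptor 0.8 [155. 260.]
side tape 0.85 [267. 128.]
side tape 0.72 [256. 156.]
[ 0.14660136 -0.5300531   0.23128178] [[ 9.63824425e-01  2.66537946e-01  2.26233483e-05]
 [ 2.66537942e-01 -9.63824419e-01  1.17578365e-04]
 [ 5.31440313e-05 -1.07294919e-04 -9.99999993e-01]] 0.5
```

View pics/top0.png

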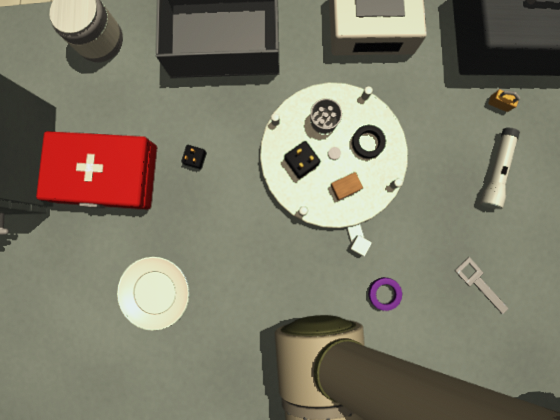

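View pics/side0.png

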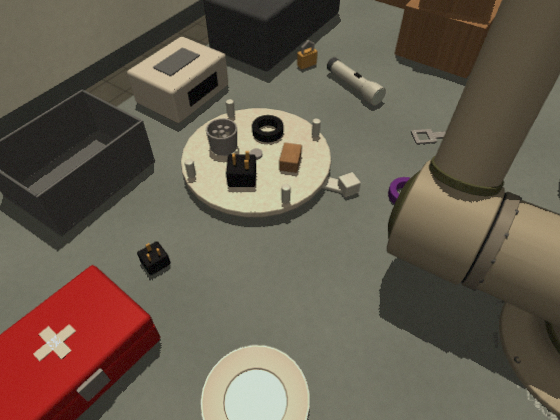

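The top view shows the turntable at about (334,154), with pegs at (276,121), (367,94), (396,184) and (303,211) and the pointer at (360,244). Candidates:
- **Adaptor:** the large block on the disc at (300,160), or the small one at (194,157). I choose the one on the disc.
- **Tape:** the black ring at (368,142), or the purple one at (385,293). I choose the black one.

Next I'll measure positions and check the choice in a crop.

```bash
python3 - <<'E'
from h import *
z=np.load('top0.npz');p,d=z['p'],z['d']
cv2.imwrite('pics/crop.png',cv2.resize(p[75:260,170:415],None,fx=3,fy=3)[...,::-1])
vv,uu=np.mgrid[0:420,0:560];W=px2w('top',d,uu,vv)
wh=(p.min(-1)>150)&(abs(W[...,2]-.03)<.006)&(uu>240)&(uu<420)&(vv>70)&(vv<240)
c=cv2.minEnclosingCircle(W[wh][:,:2].astype(np.float32));print('disc',c,np.median(W[wh][:,2]))
C=np.array(c[0])
reg=(np.hypot(*(np.moveaxis(W[...,:2],-1,0)-C[:,None,None]))<.22)&(d>0)
def blobs(m,t):
    n,l,s,ce=cv2.connectedComponentsWithStats(m.astype(np.uint8))
    for i in range(1,n):
        if s[i,4]>8:
            q=W[l==i];m_=(q[:,:2].min(0)+q[:,:2].max(0))/2;e=m_-C
            print(t,s[i,4],ce[i].round(),m_.round(4),'z',q[:,2].max().round(3),'r',np.hypot(*e).round(4),'az',np.degrees(np.arctan2(e[1],e[0])).round(1))
blobs(reg&(W[...,2]>.042)&(W[...,2]<.1),'tall')
blobs(reg&(W[...,2]>.015)&(np.hypot(W[...,0]-C[0],W[...,1]-C[1])>.15),'ptr')
o=px2w('top',None,[300,368,360,194],[160,142,244,157],z=np.array([.07,.045,.03,.03]));print(o)
E
```

```text
disc ((0.5756980180740356, -0.036241717636585236), 0.15570864081382751) 0.030569782699538195
tall 92 [275.  58.] [0.7626 0.0752] z 0.1 r 0.2176 az 30.8
tall 90 [367.  93.] [ 0.699  -0.0943] z 0.069 r 0.1363 az -25.2
tall 650 [325. 114.] [ 0.6546 -0.0143] z 0.079 r 0.0819 az 15.5
tall 84 [275. 118.] [0.653  0.0767] z 0.07 r 0.1369 az 55.6
tall 582 [369. 141.] [ 0.6091 -0.0963] z 0.053 r 0.0687 az -60.9
tall 753 [302. 159.] [0.5759 0.0298] z 0.089 r 0.066 az 89.9
tall 522 [346. 185.] [ 0.5266 -0.0498] z 0.06 r 0.0509 az -164.6
tall 89 [397. 183.] [ 0.5279 -0.1413] z 0.069 r 0.1154 az -114.5
tall 66 [303. 210.] [0.4823 0.0303] z 0.07 r 0.1146 az 144.5
ptr 158 [275.  60.] [0.7641 0.0748] z 0.103 r 0.2187 az 30.5
ptr 170 [311.  90.] [0.7021 0.0009] z 0.033 r 0.1318 az 16.4
ptr 256 [361. 246.] [ 0.4149 -0.0768] z 0.032 r 0.1659 az -165.9
[[ 0.57168764  0.03361891  0.07      ]
 [ 0.60788463 -0.09451208  0.045     ]
 [ 0.41962402 -0.07517263  0.03      ]
 [ 0.59086746  0.23267063  0.03      ]]
```

View pics/crop.png

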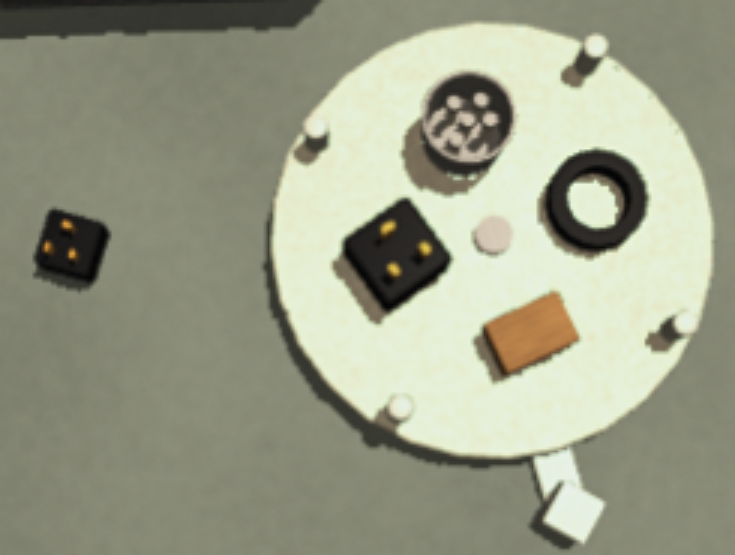

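The crop confirms it: the large three-pin block on the disc is at about crop (397,255), and the black tape is on the opposite side. From the pegs, the axis is at (0.590,-0.032). The adaptor's azimuth is about 104.5° and the pointer's about 194°, so the disc needs about +89.5°. I'll cage the peg at 150° (0.482,0.031) between the fingers, starting by moving above it.

Call:
move_arm(
  jaw=[3, 3, 3, 3, 3, 3, 3, 3, 3, 3, 3, 3],
  dp=[
    [1.97, -1.88, 0],
    [1.97, -1.88, 0],
    [1.97, -1.88, 0],
    [1.97, -1.88, 0],
    [1.97, -1.88, 0],
    [1.97, -1.88, 0],
    [1.97, -1.88, 0],
    [1.97, -1.88, 0],
    [1.97, -1.88, 0],
    [1.97, -1.88, 0],
    [1.97, -1.88, 0],
    [1.97, -1.88, 0],
  ],
  turn=[
    [0, 0, 0],
    [0, 0, 0],
    [0, 0, 0],
    [0, 0, 0],
    [0, 0, 0],
    [0, 0, 0],
    [0, 0, 0],
    [0, 0, 0],
    [0, 0, 0],
    [0, 0, 0],
    [0, 0, 0],
    [0, 0, 0],
  ],
)

```text
time_s: 1.5
position: [0.3148, -0.2484, 0.2315]
tool_rot: [[0.964, 0.266, 0.0], [0.266, -0.964, -0.0], [0.0, 0.0, -1.0]]
ft_force: [0.4, -0.5, 0.6]
grip_width: 0.0299
gripper_force: 0.0
```

Call:
move_arm(
  jaw=[3, 3, 3, 3, 3, 3, 3, 3, 3, 3, 3, 3],
  dp=[
    [1.97, -1.88, 0],
    [1.97, -1.88, 0],
    [1.97, -1.88, 0],
    [1.97, -1.88, 0],
    [1.97, -1.88, 0],
    [1.97, -1.88, 0],
    [1.97, -1.88, 0],
    [1.97, -1.88, 0],
    [1.97, -1.88, 0],
    [1.97, -1.88, 0],
    [1.97, -1.88, 0],
    [1.97, -1.88, 0],
  ],
  turn=[
    [0, 0, 0],
    [0, 0, 0],
    [0, 0, 0],
    [0, 0, 0],
    [0, 0, 0],
    [0, 0, 0],
    [0, 0, 0],
    [0, 0, 0],
    [0, 0, 0],
    [0, 0, 0],
    [0, 0, 0],
    [0, 0, 0],
  ],
)

```text
time_s: 2.5
position: [0.4825, 0.0322, 0.2314]
tool_rot: [[0.964, 0.267, 0.0], [0.267, -0.964, -0.0], [0.0, 0.0, -1.0]]
ft_force: [0.0, -0.2, 0.1]
grip_width: 0.0301
gripper_force: 0.0
```

Call:
move_arm(
  jaw=[3, 3, 3, 3, 3, 3, 3, 3, 3, 3],
  dp=[
    [0, 0, 0],
    [0, 0, 1],
    [0, 0, 1.5],
    [0, 0, 1.5],
    [0, 0, 1.5],
    [0, 0, 1.5],
    [0, 0, 1.5],
    [0, 0, 1],
    [0, 0, 0.5],
    [0, 0, 0],
  ],
  turn=[
    [0, 0, 0.1],
    [0, 0, 0.1],
    [0, 0, 0.1],
    [0, 0, 0.1],
    [0, 0, 0.1],
    [0, 0, 0.1],
    [0, 0, 0.1],
    [0, 0, 0.094],
    [0, 0, 0],
    [0, 0, 0],
  ],
)

```text
time_s: 3.33
position: [0.4817, 0.0309, 0.1306]
tool_rot: [[0.867, -0.498, -0.002], [-0.498, -0.867, 0.0], [-0.002, 0.001, -1.0]]
ft_force: [-0.5, 0.9, 0.4]
grip_width: 0.0301
gripper_force: 0.0
```

```bash
python3 - <<'E'
from h import *
s=observe();print(s['position'],s['tool_rot'],s['time_s'],s['grip_width'],s['q'])
for n in('side','top'):
    p,d=cams.get_image(n);np.savez(n+'1.npz',p=p,d=d);cv2.imwrite(f'pics/{n}1.png',cv2.resize(p[80:290,120:420],None,fx=2.5,fy=2.5)[...,::-1])
E
```

```text
[0.48166981 0.03088603 0.13058395] [[ 8.67121327e-01 -4.98094059e-01 -1.70694590e-03]
 [-4.98094243e-01 -8.67122832e-01  3.45797778e-04]
 [-1.65237158e-03  5.50371297e-04 -9.99998483e-01]] 3.3333 0.030141492917919746 [-1.04218856e+01  2.12835529e+01  9.39003672e+01  1.98107552e-03
  6.49158513e+01  1.09451288e+02]
```

View pics/side1.png

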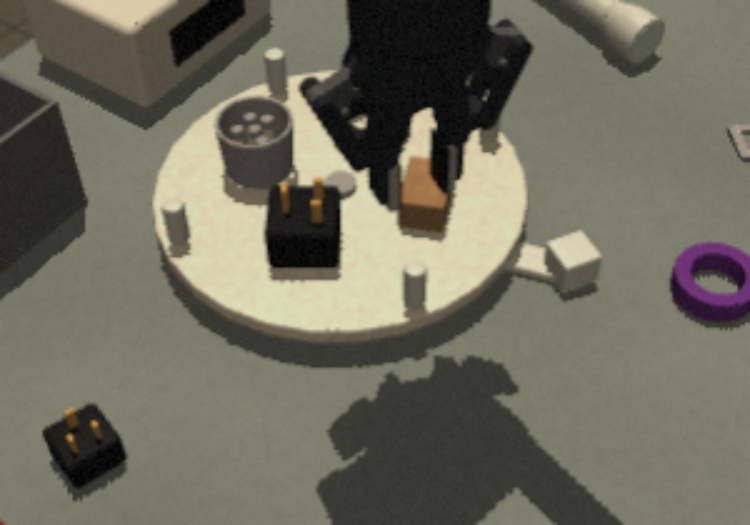

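The side crop shows the open fingers above the near peg, whose top is at crop (415,270), full image (286,188). I'll cross-check that peg, the adaptor and the pointer from the side camera.

```bash
python3 - <<'E'
from h import *
# peg top, pointer top, adaptor top centre (from crop px)
cr=np.array([[415,268],[577,247],[304,198],[175,205],[275,53]])/2.5+[120,80]
o=px2w('side',None,cr[:,0],cr[:,1],z=np.array([.066,.028,.066,.066,.066]));print(o)
d=np.load('top0.npz')['d'];vv,uu=np.mgrid[0:420,0:560];W=px2w('top',d,uu,vv)
for nm,(x,y),r,lo,hi in (('ptr',(.417,-.076),.03,.022,.034),('adp',(.574,.031),.05,.06,.07),('peg',(.482,.031),.02,.06,.075)):
    m=(np.hypot(W[...,0]-x,W[...,1]-y)<r)&(W[...,2]>lo)&(W[...,2]<hi);q=W[m][:,:2];print(nm,m.sum(),q.mean(0),(q.min(0)+q.max(0))/2)
E
```

```text
[[ 0.4797692   0.03211351  0.066     ]
 [ 0.41458663 -0.07931054  0.028     ]
 [ 0.58032518  0.02160102  0.066     ]
 [ 0.64962006  0.07795422  0.066     ]
 [ 0.69842164 -0.09428831  0.066     ]]
ptr 268 [ 0.41785439 -0.07643168] [ 0.41776849 -0.07676793]
adp 652 [0.5754401  0.03006036] [0.57643012 0.02975019]
peg 60 [0.48234108 0.02957837] [0.48238676 0.02953541]
```

Measurements agree to a few mm, and about 91° is needed. I'll descend round the peg, narrow the jaw slightly, then swing.

Call:
move_arm(
  jaw=[3, 3, 3, 3, 3, 3, 3, 2.2, 2.2, 2.2],
  dp=[
    [0, 0, 1],
    [0, 0, 1.8],
    [0, 0, 1.8],
    [0, 0, 1.8],
    [0, 0, 1.5],
    [0, 0, 0.8],
    [0, 0, 0.5],
    [0, 0, 0],
    [0, 0, 0],
    [0, 0, 0],
  ],
  turn=[
    [0, 0, 0],
    [0, 0, 0],
    [0, 0, 0],
    [0, 0, 0],
    [0, 0, 0],
    [0, 0, 0],
    [0, 0, 0],
    [0, 0, 0],
    [0, 0, 0],
    [0, 0, 0],
  ],
  force=20,
)

```text
time_s: 4.27
position: [0.4826, 0.0307, 0.0402]
tool_rot: [[0.866, -0.5, 0.002], [-0.5, -0.866, -0.0], [0.002, -0.001, -1.0]]
ft_force: [-0.4, 0.5, 0.3]
grip_width: 0.0222
gripper_force: 0.0
```

Call:
move_arm(
  jaw=[2.2, 2.2, 2.2, 2.2, 2.2, 2.2, 2.2, 2.2, 2.2, 2.2, 2.2, 2.2],
  dp=[
    [0.003, 0.25, 0],
    [0.006, 0.38, 0],
    [0.013, 0.567, 0],
    [0.013, 0.567, 0],
    [0.013, 0.567, 0],
    [0.013, 0.567, 0],
    [0.013, 0.567, 0],
    [0.013, 0.567, 0],
    [0.013, 0.567, 0],
    [0.013, 0.567, 0],
    [0.013, 0.567, 0],
    [0.013, 0.567, 0],
  ],
  turn=[
    [0, 0, -0.02],
    [0, 0, -0.03],
    [0, 0, -0.045],
    [0, 0, -0.045],
    [0, 0, -0.045],
    [0, 0, -0.045],
    [0, 0, -0.045],
    [0, 0, -0.045],
    [0, 0, -0.045],
    [0, 0, -0.045],
    [0, 0, -0.045],
    [0, 0, -0.045],
  ],
)

```text
time_s: 5.27
position: [0.4656, -0.0296, 0.0401]
tool_rot: [[1.0, -0.022, 0.002], [-0.022, -1.0, -0.0], [0.002, 0.0, -1.0]]
ft_force: [0.8, 0.8, 0.8]
grip_width: 0.0223
gripper_force: 0.4
```

Call:
move_arm(
  jaw=[2.2, 2.2, 2.2, 2.2, 2.2, 2.2, 2.2, 2.2, 2.2, 2.2, 2.2, 2.2],
  dp=[
    [0.013, 0.567, 0],
    [0.013, 0.567, 0],
    [0.013, 0.567, 0],
    [0.013, 0.567, 0],
    [0.013, 0.567, 0],
    [0.013, 0.567, 0],
    [0.013, 0.567, 0],
    [0.013, 0.567, 0],
    [0.013, 0.567, 0],
    [0.013, 0.567, 0],
    [0.013, 0.567, 0],
    [0.013, 0.567, 0],
  ],
  turn=[
    [0, 0, -0.045],
    [0, 0, -0.045],
    [0, 0, -0.045],
    [0, 0, -0.045],
    [0, 0, -0.045],
    [0, 0, -0.045],
    [0, 0, -0.045],
    [0, 0, -0.045],
    [0, 0, -0.045],
    [0, 0, -0.045],
    [0, 0, -0.045],
    [0, 0, -0.045],
  ],
)

```text
time_s: 6.27
position: [0.482, -0.0947, 0.0401]
tool_rot: [[0.869, 0.495, 0.001], [0.495, -0.869, -0.0], [0.001, 0.001, -1.0]]
ft_force: [-0.6, 0.8, -0.2]
grip_width: 0.0222
gripper_force: 0.4
```

Call:
move_arm(
  jaw=[2.2, 2.2, 2.2, 2.2, 2.2, 2.2, 2.2, 2.2, 2.2, 2.2, 2.2, 2.2],
  dp=[
    [0.013, 0.567, 0],
    [0.013, 0.567, 0],
    [0.013, 0.567, 0],
    [0.013, 0.567, 0],
    [0.013, 0.567, 0],
    [0.013, 0.567, 0],
    [0.013, 0.567, 0],
    [0.013, 0.567, 0],
    [0.013, 0.567, 0],
    [0.013, 0.567, 0],
    [0.006, 0.38, 0],
    [0.003, 0.25, 0],
  ],
  turn=[
    [0, 0, -0.045],
    [0, 0, -0.045],
    [0, 0, -0.045],
    [0, 0, -0.045],
    [0, 0, -0.045],
    [0, 0, -0.045],
    [0, 0, -0.045],
    [0, 0, -0.045],
    [0, 0, -0.045],
    [0, 0, -0.045],
    [0, 0, -0.03],
    [0, 0, -0.02],
  ],
)

```text
time_s: 7.27
position: [0.5253, -0.1397, 0.04]
tool_rot: [[0.526, 0.851, 0.001], [0.851, -0.526, -0.0], [0.0, 0.001, -1.0]]
ft_force: [0.3, 0.2, 1.7]
grip_width: 0.0218
gripper_force: 0.4
```

```bash
python3 - <<'E'
from h import *
p,d=cams.get_image('side');cv2.imwrite('pics/side2.png',cv2.resize(p[80:290,120:420],None,fx=2.5,fy=2.5)[...,::-1])
for r in cams.mark_of('side','adaptor')[:3]:
    l=np.array(r['location'])*[560,420];print(r['p'],l,px2w('side',None,l[0],l[1],z=np.array(.03)))
vv,uu=np.mgrid[0:420,0:560]
for n in('side','top'):
    p,d=cams.get_image(n);W=px2w(n,d,uu,vv)
    m=(np.hypot(W[...,0]-.59,W[...,1]+.032)<.13)&(W[...,2]>.058)&(W[...,2]<.069)&(p.max(-1)<60)&(W[...,0]<.6)
    k,l,s,c=cv2.connectedComponentsWithStats(m.astype(np.uint8))
    for i in range(1,k):
        if s[i,4]>60:
            q=W[l==i][:,:2];b=(q.min(0)+q.max(0))/2-[.5906,-.0322];print(n,s[i,4],c[i].round(),q.mean(0),np.ptp(q,axis=0),np.degrees(np.arctan2(b[1],b[0]))%360)
E
```

```text
0.91 [155.624 263.592] [0.57367044 0.24935798 0.03      ]
0.78 [289.688 164.514] [ 0.52356434 -0.04556443  0.03      ]
side 485 [288. 153.] [ 0.52317767 -0.03717895] [0.06177924 0.06106847] 187.3806536089023
top 632 [344. 184.] [ 0.52681258 -0.04331469] [0.06105301 0.06408056] 190.87079158319852
```

View pics/side2.png

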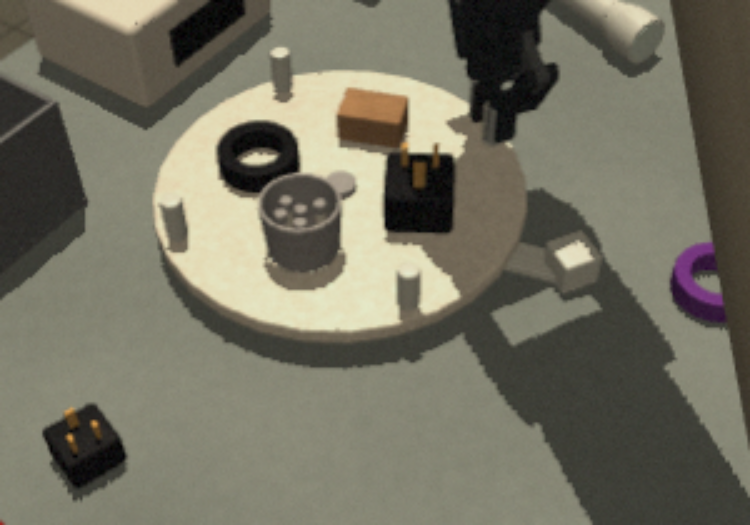

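The side crop shows the adaptor at (420,190), upright and nearly in line with the pointer at (573,255). The tape at (258,157) is still lying flat. By the top view the adaptor is at about 191°, against 194.5° wanted, so I'll nudge it 4°, open the jaw and lift.

Call:
move_arm(
  jaw=[2.2, 2.2, 2.2, 2.2, 2.2, 3, 3, 3],
  dp=[
    [0.003, 0.25, 0],
    [0.003, 0.25, 0],
    [0.003, 0.25, 0],
    [0.002, 0.13, 0],
    [0, 0, 0],
    [0, 0, 0],
    [0, 0, 0],
    [0, 0, 0],
  ],
  turn=[
    [0, 0, -0.02],
    [0, 0, -0.02],
    [0, 0, -0.02],
    [0, 0, -0.01],
    [0, 0, 0],
    [0, 0, 0],
    [0, 0, 0],
    [0, 0, 0],
  ],
)

```text
time_s: 8.13
position: [0.5324, -0.1437, 0.0393]
tool_rot: [[0.466, 0.885, 0.0], [0.885, -0.466, -0.0], [-0.0, 0.0, -1.0]]
ft_force: [-0.1, 1.0, 0.0]
grip_width: 0.0302
gripper_force: 0.0
```

Call:
move_arm(
  jaw=[3, 3, 3, 3, 3, 3, 3, 3, 3, 3, 3, 3],
  dp=[
    [0, 0, -0.5],
    [0, 0, -1],
    [0, 0, -1.5],
    [0, 0, -2],
    [0, 0, -2],
    [0, 0, -2],
    [0, 0, -2],
    [0, 0, -2],
    [0, 0, -2],
    [0, 0, -1],
    [0, 0, 0],
    [0, 0, 0],
  ],
  turn=[
    [0, 0, 0],
    [0, 0, 0],
    [0, 0, 0],
    [0, 0, 0],
    [0, 0, 0],
    [0, 0, 0],
    [0, 0, 0],
    [0, 0, 0],
    [0, 0, 0],
    [0, 0, 0],
    [0, 0, 0],
    [0, 0, 0],
  ],
)

```text
time_s: 9.13
position: [0.5324, -0.1437, 0.2]
tool_rot: [[0.466, 0.885, 0.001], [0.885, -0.466, -0.001], [-0.0, 0.001, -1.0]]
ft_force: [-0.1, 0.4, 0.5]
grip_width: 0.0302
gripper_force: 0.0
```

```bash
python3 - <<'E'
from h import *
vv,uu=np.mgrid[0:420,0:560]
for n in('top','side'):
    p,d=cams.get_image(n);W=px2w(n,d,uu,vv)
    if n=='side':cv2.imwrite('pics/side3.png',cv2.resize(p[80:290,120:420],None,fx=2.5,fy=2.5)[...,::-1])
    m=(np.hypot(W[...,0]-.59,W[...,1]+.032)<.13)&(W[...,2]>.058)&(W[...,2]<.069)&(p.max(-1)<60)&(W[...,0]<.6)
    k,l,s,c=cv2.connectedComponentsWithStats(m.astype(np.uint8))
    for i in range(1,k):
        if s[i,4]>60:
            q=W[l==i][:,:2];b=(q.min(0)+q.max(0))/2-[.5906,-.0322];print(n,s[i,4],c[i].round(),q.mean(0),np.ptp(q,axis=0),np.hypot(*b),np.degrees(np.arctan2(b[1],b[0]))%360)
E
```

```text
top 592 [346. 184.] [ 0.52760224 -0.04672508] [0.06094514 0.06208392] 0.06332750259907313 193.54043118979885
side 480 [288. 152.] [ 0.52459798 -0.04057555] [0.06320412 0.05998327] 0.06432444023499649 191.21072522387595
```

View pics/side3.png

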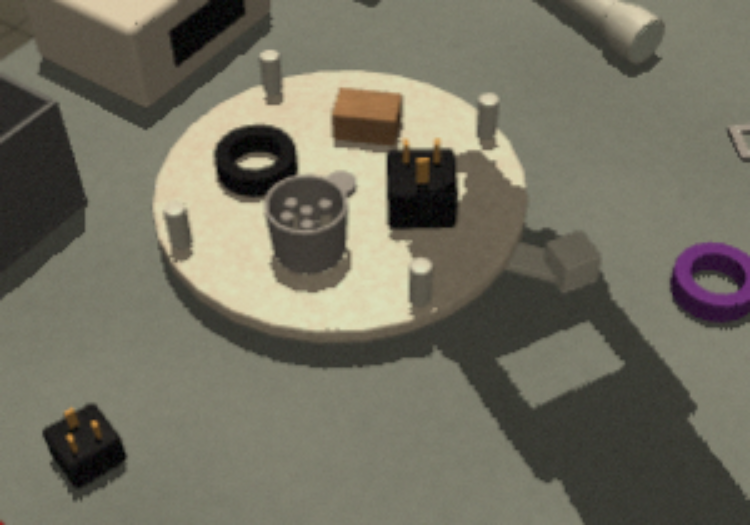

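The adaptor stands upright at crop (422,190), on the line from the hub at (340,183) to the pointer at (575,262) and within about 3°, or 4 mm. The tape is flat at (256,160) and the gripper is clear, so I'll hand in.

```bash
python3 -c "
from h import *
print(ticket.close_job())"
```

```text
the job is handed in; nothing more can be done
None
```

I turned the turntable about 90°, so the adaptor stands at the pointer, within about 4 mm of its line by my camera measurements. The tape is still flat on the disc and the gripper is clear. I handed the job in at about 9 s, and no verdict came back.

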